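# Fold out the wall hook and hang up the peg basket

## Robot

A 7-joint arm with a two-finger parallel gripper is mounted at the origin on the work surface. World frame = base frame: x ahead of the robot, y to its left, z up, the work surface at z = 0. Lengths are in m, angles in rad, forces in N, time in s.
With the tool pointing down it reaches from about 0.375 to 0.925 m from the base axis. Payload 3.1 kg.
Tool frame: the origin (TCP) lies between the finger pads; the fingertips stand 19 mm ahead of it and the grasp point (between the pads) is the TCP; z points along the fingers, y is the line along which they close (so a half turn about z gives the same grasp; the last joint's range is limited). The gripper opens to 85 mm and grips with 20 to 120 N. Pads are 22 mm wide; open, the fingers measure 114 mm over their backs; the gripper's body (76 mm by 85 mm) begins 54 mm behind the grasp point. The pads swing forward as they close: fully open they stand 13 mm farther back than shut.
Start: joints at [-1.249, 0.383, 0.044, 1.598, -0.018, 1.161, -0.05], TCP at [0.265, 0.594, 0.25] pointing down, gripper open.
Joint ranges: [-2.61, 2.61], [-0.41, 2.15], [-1.48, 1.57], [0, 2.5], [-1.57, 4.71], [0.05, 1.97], [-2.85, 2.85]. Speed limits (rad/s): [2.79, 2.79, 3.14, 3.14, 3.14, 3.14, 3.14].

## Interface

Orientations are given as a unit quaternion [x, y, z, w].
In Python, from bench import move_ptp, movel, move_j, move_gripper, pause, inverse_kinematics, read_camera, camera_params, MotionError, sign_off, look_for, tip_of, read_time_s, read_qpos, read_joint_vel, read_effort, read_eef_pos, read_tcp_rot, read_ft_force, read_ft_torque, read_finger_gap, read_grasp_force gives the robot as it stands. Calls block until the motion is done:
- move_ptp(position, orientation): joint-space move of the TCP to a pose.
- movel(position, orientation=None, speed=0.15): straight line of the TCP; orientation=None keeps the orientation; speed is the mean speed in m/s.
- move_j(angles): joint-space move.
- move_gripper(opening, effort=None): finger opening in m; effort is the grip in N (None keeps the last); returns when the fingers have stopped.
- pause(seconds).
- inverse_kinematics(position, orientation): joint angles nearest the present ones, or None.
- read_camera(name): name is "side" or "top" or "wrist"; returns the picture (384x512x3 uint8, red, green, blue); there is no depth.
- camera_params(name): a dict with "K" (3x3 intrinsics, pixels), "camera_from_world" (4x4, takes a point from world to camera coordinates). Camera axes: x right, y down, z forward; pixel columns grow to the right and rows downward; lengths in m; the calibration is good to about 2 mm. A picture is of the moment at which its call begins: read the wrist's pose just before it. camera_params takes no time and is no camera call; for the wrist camera it gives the pose at the moment of the call.
A pose or a line that the arm cannot do raises MotionError and nothing moves.
- sign_off(): hands the job in; it is judged then, once.
Trained networks look in the newest picture that a camera, given by its name, has taken for a name from the list of things; names that differ only in an ending like _2 or _b are one class to them, and where a whole thing is asked for, a point or a joint stands for the part that bears it (a point fixed in the world has none). Each returns a list of dicts, best first, with "confidence" (0 to 1); they miss things now and then, are a little off and sometimes report something else, mostly with a low value. They report only what shows in the picture. A call takes as long as a camera call. They do not tell look-alikes from the thing itself.
- look_for(camera, name): "at" ([column, row] in pixels, amid what is visible of it).
- tip_of(camera, name): "at" ([column, row] in pixels: a listed point, or the origin of a listed thing).
Readings, each from a call of its own:
- read_time_s(): time.
- read_qpos(): joint angles.
- read_joint_vel(): joint speeds.
- read_effort(): joint torques, N m.
- read_eef_pos(): TCP position.
- read_tcp_rot(): TCP orientation.
- read_ft_force(): force on the tool from outside, world axes, zero at the start.
- read_ft_torque(): the same for the moment, N m.
- read_finger_gap(): finger opening in m.
- read_grasp_force(): force on a finger pad.
Only numpy, scipy, OpenCV 4.12 (cv2) and the standard library are available. Lean on these libraries where they do the work, as an engineer would, in place of code of your own. Each camera call takes 0.05 s, during which the arm holds its last target. There are 200 camera calls.

## Task

Fold the red wall hook out from the low white partition until it is fully out against its stop, then hang the blue clothes-peg basket on it by the slot in its handle tab, past the upturned tip so that it hangs free and upright. The hook's arm has been bent a little to one side, so feel your way: pinch the hook lightly, do not force it past its stop, never push the basket hard against hook or wall, keep the basket level so no pegs spill, and leave the other things on the table alone.

Things in the scene. Friction and masses are not known exactly. Their poses are not given: they have to be found in the camera images.
- partition: Low upright partition of white laminate, fixed to the table: 280 wide, 18 thick, 320 high. Origin: foot of its front face, at mid-width, on the table. x points level out of the front face (the hook's side), y along the face, z up.
- hook_plate: Dark steel wall plate of the folding hook, 44 wide, 4 thick, from 40 below to 110 above the pivot's height, fixed to the partition. Origin: on the partition's face, at the pivot's height, 215 above the table. x level out of the wall, y along the wall, z up. Two cheeks (outsides 28 apart) stand 36 out and carry the pivot pin (along y, at x = 28). The red arm turns on this pin.
- hook (a joint): Turn of the hook's arm about its pin, rad: 0 = folded up, standing parallel to the wall; pi/2 = fully out at its stop, level, square to the wall. Starts folded or up to 0.3 ajar. Stiff hinge (about 0.22 N m, 2.5 N at the end); it stays where it is left. The arm is also bent sideways (+y or -y) by up to 0.12 rad from 6 off the pin, 12 at its end: no reading shows it; it gives only above 25 N.
- hook_pivot (a point): Middle of the hook's fixed pivot pin (axes as hook_plate). Red arm: a bar 12 wide (along the pin) and 8 thick, straight to 88 from the pin; then it slants to a black ball end, diameter 12, its centre 105 from the pin along the arm and 13 off the bar's axis, on the upper side when unfolded (wall side when folded). Unfolded, arm and ball span 4 below to 19 above the pin.
- basket: Blue clothes-peg basket, 116 (x) by 170 (y), 72 high, 0.24 to 0.42 kg, loose on the table. A yellow arched handle stands across y (crown 127 high) and carries a flat upright yellow tab: 6 thick (x), 40 wide (y), from 139 to 191 above the underside, on a 26 wide stem. Origin: centre of the underside; z up. The tab can be gripped by its two side edges, 40 apart.
- basket_slot (a point): Centre of the slot through the basket's tab, 165 above the underside (axes as basket). The slot goes through along x and is 14.5 wide (y) and 30 high (z), edges slightly chamfered. When hung, the slot's top end (15 above this point) rests on the arm's upper side, 4 above the pin's height.
- detergent: Orange bottle with a blue cap, diameter 68, 170 high, about 0.6 kg, standing loose near the partition. Origin: centre of its underside. Leave it alone.
- dosing_cup: Open white plastic cup, rim diameter 66, 65 high, standing loose near the partition. Origin: centre of its underside. Leave it alone.
- stain_jar: Jar with a green label and white cap, diameter 64, 85 high, about 0.3 kg, standing loose. Origin: centre of its underside. Leave it alone.
There are look-alikes about, which are no part of the job. There is more than one size of the basket; the job needs the middle-sized.

How it is judged:
On the way, in this order (a step that is already met when the one before it is completed fails the run):
1. the hook is fully out while the basket still stands on the table (value of joint hook above 1.5 rad and height (world z) of basket below 0.01 m), for 0.2 s.
2. the slot is on the arm, behind the upturned tip, with the basket clear of the table (x of basket_slot in the frame of hook_plate between 0.05 and 0.125 m and y of basket_slot in the frame of hook_plate between -0.02 and 0.02 m and z of basket_slot in the frame of hook_plate between -0.02 and 0.02 m), for 0.2 s.
At the end, for the whole second after the job is handed in: The hook is within 4 degrees of fully out; the basket hangs on its arm by the slot, behind the upturned tip (slot 50 to 125 mm out of the wall, within 20 mm of the plate's middle), its weight on the hook, off the table, upright within 11 degrees and still (value of joint hook above 1.5 rad and x of basket_slot in the frame of hook_plate between 0.05 and 0.125 m and y of basket_slot in the frame of hook_plate between -0.02 and 0.02 m and z of basket_slot in the frame of hook_plate between -0.02 and 0 m and height (world z) of basket above 0.02 m and angle between basket's own z axis and vertical below 0.2 rad and contact force between basket and hook_plate above 1.5 N and linear speed of basket below 0.04 m/s); the robot touches nothing.
It fails at once if the detergent bottle, dosing cup or stain jar is moved over 15 mm or tipped (distance of any of detergent, dosing_cup, stain_jar from where it was at the start of the episode above 0.015 m or angle between any of detergent, dosing_cup, stain_jar's own z axis and vertical above 0.3 rad).
It fails at once if the basket is tilted so that pegs spill (over 25 degrees) (angle between basket's own z axis and vertical above 0.44 rad).
It fails at once if the basket is forced against the hook or the partition (over 12 N) (contact force between basket and partition above 12 N).
It fails at once if the hook is squeezed or wrenched hard (over 60 N between fingers and hook) (contact force between the fingers and hook_plate above 60 N).
It also fails if it takes over 72 s, if anything falls off the work surface, if the arm or the gripper's body presses on something with over 40 N, if the wrist force passes 120 N, or if a joint passes its speed limit or range.

## Working session

There is one attempt and no reset: what is moved stays moved. The work goes in short steps, each a Python script; the robot and the scene stay as the last script left them, time stands still between calls to the robot, and variables do not carry over. Pictures are saved under pics/ and viewed, at most 10 in all, crops included, and the job is handed in when it is done.

```bash
mkdir -p pics; ls; cat > h.py <<'E'
import numpy as np, cv2
from bench import *
from scipy.spatial.transform import Rotation as R
def snap(c,fn=None):
    im=read_camera(c)
    if fn: cv2.imwrite('pics/'+fn,im[:,:,::-1])
    return im
def ray(P,px):
    K=np.array(P['K']);T=np.array(P['camera_from_world'])
    d=T[:3,:3].T@np.linalg.solve(K,[px[0],px[1],1.]);o=-T[:3,:3].T@T[:3,3]
    return o,d/np.linalg.norm(d)
def onz(P,px,z):
    o,d=ray(P,px);return o+d*(z-o[2])/d[2]
def tri(rs):
    A=sum(np.eye(3)-np.outer(d,d) for o,d in rs);b=sum((np.eye(3)-np.outer(d,d))@o for o,d in rs)
    p=np.linalg.solve(A,b);return p,[np.linalg.norm((np.eye(3)-np.outer(d,d))@(p-o)) for o,d in rs]
def proj(P,p):
    T=np.array(P['camera_from_world']);q=np.array(P['K'])@(T[:3,:3]@np.array(p)+T[:3,3]);return q[:2]/q[2]
E
python3 - <<'E'
from h import *
ims=[]
for c in ['side','top']:
    ims.append(snap(c,c+'0.png'))
    P=camera_params(c);print(c,np.round(P['K'],1).tolist(),np.round(P['camera_from_world'],3).tolist())
    for n in ['partition','hook_plate','hook_pivot','basket','basket_slot','detergent','dosing_cup','stain_jar']:
        print(n,'L',[(np.round(d['at']).tolist(),round(d['confidence'],2)) for d in look_for(c,n)][:4],'T',[(np.round(d['at'],1).tolist(),round(d['confidence'],2)) for d in tip_of(c,n)][:4])
print(read_time_s())
E
```

```text
pics
side [[461.4, 0.0, 254.0], [0.0, 461.4, 190.1], [0.0, 0.0, 1.0]] [[0.998, -0.058, -0.001, -0.505], [-0.041, -0.682, -0.731, 0.141], [0.042, 0.729, -0.683, 1.668], [0.0, 0.0, 0.0, 1.0]]
partition L [([251.0, 244.0], 0.75), ([265.0, 216.0], 0.2)] T [([249.4, 270.2], 0.92), ([267.0, 229.9], 0.41)]
hook_plate L [([266.0, 207.0], 0.57)] T [([252.5, 229.0], 0.47)]
hook_pivot L [([238.0, 167.0], 0.52)] T [([259.7, 225.7], 0.56)]
basket L [([238.0, 168.0], 0.96), ([176.0, 173.0], 0.94), ([301.0, 138.0], 0.81), ([281.0, 294.0], 0.19)] T [([178.4, 180.5], 0.88), ([299.7, 149.4], 0.67), ([240.3, 184.6], 0.57), ([314.8, 189.4], 0.35)]
basket_slot L [([177.0, 174.0], 0.95), ([242.0, 170.0], 0.9), ([301.0, 142.0], 0.74)] T [([176.0, 154.1], 0.79), ([239.3, 149.3], 0.77), ([305.0, 106.2], 0.64)]
detergent L [([282.0, 296.0], 0.69)] T [([280.3, 304.5], 0.94), ([240.5, 181.0], 0.24), ([315.6, 189.2], 0.23)]
dosing_cup L [] T [([266.8, 231.5], 0.64)]
stain_jar L [([315.0, 181.0], 0.67), ([234.0, 169.0], 0.66)] T [([312.6, 193.0], 0.86)]
top [[366.3, 0.0, 257.8], [0.0, 366.3, 186.6], [0.0, 0.0, 1.
[... 246 characters left out ...]
([208.0, 197.0], 0.68), ([336.0, 173.0], 0.45)] T [([334.6, 182.9], 0.5)]
hook_pivot L [([336.0, 189.0], 0.62), ([210.0, 197.0], 0.21)] T [([329.7, 175.8], 0.49)]
basket L [([206.0, 194.0], 0.86), ([195.0, 268.0], 0.86), ([155.0, 126.0], 0.65)] T [([210.4, 196.1], 0.68), ([162.5, 134.8], 0.64), ([195.3, 266.6], 0.64)]
basket_slot L [([209.0, 198.0], 0.88), ([155.0, 130.0], 0.87), ([199.0, 266.0], 0.84)] T [([143.6, 112.8], 0.81), ([207.2, 194.3], 0.62), ([191.6, 262.8], 0.6)]
detergent L [([363.0, 167.0], 0.82)] T [([356.9, 175.6], 0.57)]
dosing_cup L [([280.0, 177.0], 0.69), ([226.0, 126.0], 0.17)] T [([281.7, 179.3], 0.49)]
stain_jar L [([228.0, 124.0], 0.53)] T [([229.8, 128.5], 0.6)]
1.7
```

View pics/side0.png

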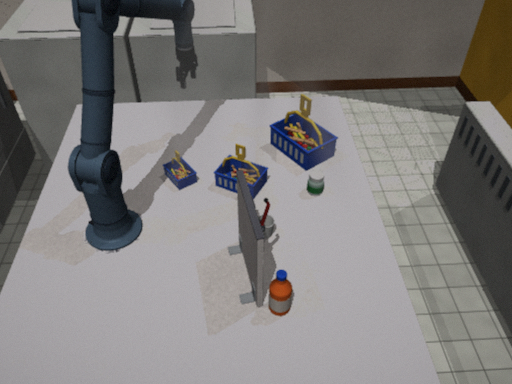

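View pics/top0.png

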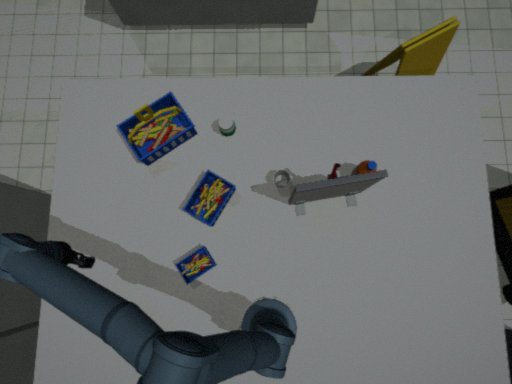

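Side view: robot at left, partition seen edge-on at about (250,245), with the red hook on its far face at (265,215). Three baskets at (180,175), (242,175) and (303,140), with the bottle at (281,295). The top view shows the same layout: middle basket at (208,197), hook tip at (335,170), cup at (282,178) and bottle at (366,168).

```bash
python3 - <<'E'
from h import *
S=camera_params('side');T=camera_params('top');W=camera_params('wrist')
def t(a,b): p,e=tri([ray(S,a),ray(T,b)]);return np.round(p,3),np.round(e,3)
print('slot mid',t((239.3,149.3),(207.2,194.3)))
print('slot big',t((305,106.2),(143.6,112.8)),'small',t((176,154.1),(191.6,262.8)))
print('mid origin',onz(T,(210.4,196.1),0),onz(S,(240.3,184.6),0))
print('hook tip',t((267,201),(337,167)))
for n,px in [('partA',(291,195)),('partB',(386,175))]: print(n,onz(T,px,.32))
print('part face foot',onz(S,(249.4,270.2),0),onz(T,(325.8,196),0))
print('det',onz(S,(280.3,304.5),0),onz(T,(356.9,175.6),0),'cup',onz(T,(281.7,179.3),0),'jar',onz(T,(229.8,128.5),0),onz(S,(312.6,193),0))
p=np.array(read_eef_pos());q=R.from_quat(read_tcp_rot());C=np.linalg.inv(np.array(W['camera_from_world']))
print('cam in tcp',np.round(q.inv().apply(C[:3,3]-p),4),np.round((q.inv().as_matrix()@C[:3,:3]),3).tolist(),'K',np.round(W['K'],1).tolist(),'q',np.round(q.as_quat(),3))
E
```

```text
slot mid (array([0.463, 0.207, 0.181]), array([0.001, 0.001]))
slot big (array([0.738, 0.426, 0.218]), array([0.001, 0.001])) small (array([0.226, 0.263, 0.126]), array([0.006, 0.006]))
mid origin [0.48237191 0.22258983 0.        ] [0.46388219 0.21065291 0.        ]
hook tip (array([ 0.528, -0.208,  0.313]), array([0.004, 0.004]))
partA [ 0.4366838  -0.06621297  0.32      ]
partB [ 0.49615117 -0.35230427  0.32      ]
part face foot [ 0.4786103  -0.21276742  0.        ] [ 0.48075563 -0.22428417  0.        ]
det [ 5.67905090e-01 -3.50149125e-01  2.22044605e-16] [ 0.56052149 -0.34778405  0.        ] cup [ 0.54738852 -0.05495421  0.        ] jar [0.75604425 0.15022521 0.        ] [0.74443372 0.14510024 0.        ]
cam in tcp [ 0.0768 -0.0003 -0.1234] [[0.001, -0.954, -0.301], [1.0, 0.001, 0.001], [-0.001, -0.301, 0.954]] K [[298.1, 0.0, 252.5], [0.0, 298.1, 192.9], [0.0, 0.0, 1.0]] q [ 0.208  0.978  0.    -0.   ]
```

```bash
cat >> h.py <<'E'
def down(h):  # tool pointing down, tool x at heading h (rad)
    return R.from_matrix(np.array([[np.cos(h),np.sin(h),0],[np.sin(h),-np.cos(h),0],[0,0,-1.]]))
def Q(h): return down(h).as_quat().tolist()
E
python3 - <<'E'
from h import *
import json
D=np.deg2rad; log=[]
def shot(pos,h,name,things):
    move_ptp(pos,Q(h)); pause(0.15)
    P=camera_params('wrist'); snap('wrist',name+'.png'); 
    json.dump({k:np.array(v).tolist() for k,v in P.items() if k in('K','camera_from_world')},open(name+'.json','w'))
    for n in things: print(name,n,[(np.round(d['at'],1).tolist(),round(d['confidence'],2)) for d in tip_of('wrist',n)][:3],'t',round(read_time_s(),1))
def ux(h): return np.array([np.cos(h),np.sin(h),0])
b=np.array([.463,.207,.33]); h=D(54)
shot(b-ux(h)*.0,h,'b1',['basket_slot','basket'])
shot(b+ux(h)*.06+np.array([0,0,.03]),h,'b2',['basket_slot','basket'])
k=np.array([.53,-.207,.42]); h=D(12)
shot(k+ux(h)*.06,h,'k1',['hook_plate','hook_pivot','partition'])
shot(k+ux(h)*.12,h,'k2',['hook_plate','hook_pivot','partition'])
I=[cv2.imread(f'pics/{n}.png') for n in('b1','b2','k1','k2')]
cv2.imwrite('pics/m1.png',cv2.resize(np.vstack([np.hstack(I[:2]),np.hstack(I[2:])]),(800,600),interpolation=cv2.INTER_AREA))
E
```

```text
b1 basket_slot [([71.0, 239.3], 0.95), ([251.6, 170.9], 0.72), ([442.5, 58.3], 0.16)] t 3.6
b1 basket [([252.5, 143.8], 0.88), ([113.8, 208.9], 0.74)] t 3.6
b2 basket_slot [([93.0, 267.8], 0.81), ([250.3, 210.7], 0.71)] t 4.2
b2 basket [([126.8, 235.0], 0.71)] t 4.3
k1 hook_plate [([252.0, 253.6], 0.72)] t 6.2
k1 hook_pivot [([255.5, 231.5], 0.8)] t 6.3
k1 partition [([249.9, 196.9], 0.59)] t 6.3
k2 hook_plate [([251.8, 293.1], 0.75)] t 6.9
k2 hook_pivot [([250.0, 274.7], 0.94)] t 7.0
k2 partition [([255.1, 225.7], 0.75), ([173.2, 185.8], 0.64)] t 7.0
```

View pics/m1.png

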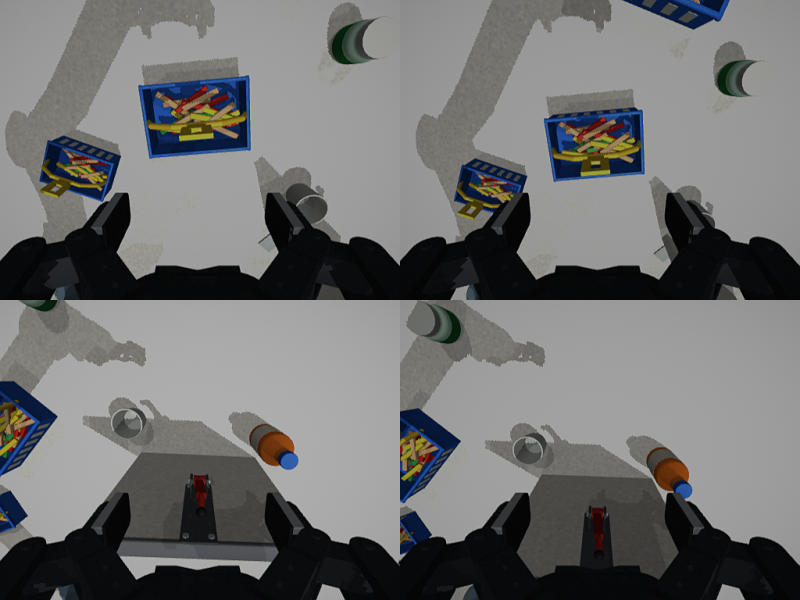

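Montage: the middle basket is upper centre in the b views, with its tab at original (250,168) and (250,208). In the k views the cup is on the left, the bottle on the right, and the hook stands upright at about (253,250) in k1.

```bash
python3 - <<'E'
import cv2,numpy as np
def c(n,x,y,w,h): return cv2.resize(cv2.imread(f'pics/{n}.png')[y:y+h,x:x+w],(400,300),interpolation=cv2.INTER_CUBIC)
cv2.imwrite('pics/m2.png',np.vstack([np.hstack([c('b1',200,130,100,75),c('b2',200,165,100,75)]),np.hstack([c('k1',200,210,120,90),c('k2',200,255,120,90)])]))
E
```

```text
(no output)
```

View pics/m2.png

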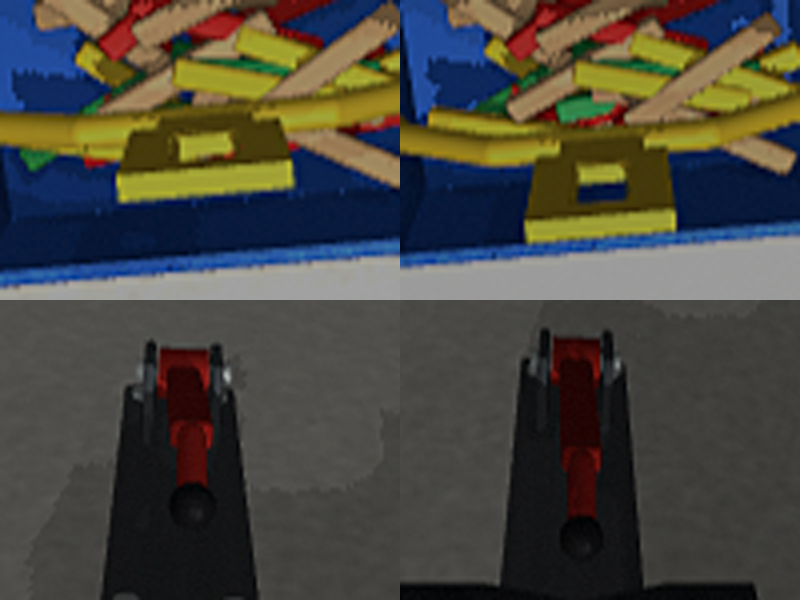

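Crops: the tab top edge ends are at (229.5,177)/(273,174) in b1 and (231,223)/(269,220) in b2. The ball is at (258,271.5) in k1 and (254.6,326.4) in k2, and the cheeks are centred near column 255 in k1.

```bash
python3 - <<'E'
from h import *
import json
P={n:json.load(open(n+'.json')) for n in('b1','b2','k1','k2')}
L,e1=tri([ray(P['b1'],(229.5,177.2)),ray(P['b2'],(231.2,222.8))]);Rr,e2=tri([ray(P['b1'],(273.1,174)),ray(P['b2'],(269,220))])
print('tab',L,Rr,e1,e2,'w',np.linalg.norm(L-Rr),'mid',(L+Rr)/2,'heading of tool x',np.rad2deg(np.arctan2(*(Rr-L)[[1,0]]))+90)
ball,e=tri([ray(P['k1'],(257.9,271.5)),ray(P['k2'],(254.6,326.4))]);print('ball',ball,e)
piv,e=tri([ray(P['k1'],(255.5,231.5)),ray(P['k2'],(250,274.7))]);print('piv',piv,e)
# foot edge & top edge in k1/k2: gradient rows per column
for n,z,cols,(r0,r1) in [('k1',0,range(190,320,8),(180,215)),('k2',0,range(190,330,8),(210,240)),('k1',.32,list(range(170,225,5))+list(range(285,325,5)),(295,325))]:
    im=cv2.GaussianBlur(cv2.imread(f'pics/{n}.png'),(3,3),0).astype(float).mean(2); pts=[]
    for c in cols:
        g=np.abs(np.diff(im[r0:r1,c])); pts.append((c,r0+g.argmax()+.5))
    w=np.array([onz(P[n],p,z)[:2] for p in pts]);v=cv2.fitLine(w.astype(np.float32),cv2.DIST_HUBER,0,.001,.001).ravel()
    res=(w-v[2:])@[-v[1],v[0]]
    nn=np.array([v[1],-v[0]]); nn*=np.sign(nn[0]); print(n,z,'face normal heading',np.rad2deg(np.arctan2(nn[1],nn[0])),'offset',nn@v[2:],'ball off',nn@(ball[:2])-nn@v[2:],'res',np.abs(res).round(4).max(),np.median(np.abs(res)))
# lateral: plate edges in k1 at z~.215..; cheeks mid
for n in('k1','k2'):
    im=cv2.imread(f'pics/{n}.png').astype(int); m=(im[:,:,2]>60)&(im[:,:,2]>2.5*im[:,:,1]); 
    for r in range(215,345,4):
        c=np.where(m[r,225:285])[0]
        if len(c)>3: print(n,r,225+c.min(),225+c.max(),end='; ')
    print()
E
```

```text
tab [0.45059167 0.22736229 0.18822421] [0.48484493 0.20620624 0.18773396] [np.float64(9.36231145244045e-05), np.float64(9.362311452446242e-05)] [np.float64(0.0001463132099720214), np.float64(0.00014631320997189167)] w 0.04026294993860005 mid [0.4677183  0.21678426 0.18797908] heading of tool x 58.2990198952305
ball [ 0.52850227 -0.21061862  0.3205652 ] [np.float64(6.183887888226702e-06), np.float64(6.183887888294137e-06)]
piv [ 0.52396994 -0.20843987  0.23068366] [np.float64(0.0018478262084649065), np.float64(0.001847826208464954)]
k1 0 face normal heading 10.410367 offset 0.44329363 ball off 0.03845068283069397 res 0.036 0.0015649105892062071
k2 0 face normal heading 11.951293 offset 0.43566522 ball off 0.03776631059560692 res 0.0291 0.0025526787952808343
k1 0.32 face normal heading 9.678184 offset 0.44916567 ball off 0.03640676145798971 res 0.0052 0.0003200440820948717
k1 227 248 262; k1 231 248 262; k1 235 247 262; k1 247 252 263; k1 251 251 263; k1 255 255 261; k1 259 254 261; k1 263 254 261; 
k2 271 251 259; k2 303 249 259;
```

```bash
python3 - <<'E'
from h import *
import json
P={n:json.load(open(n+'.json')) for n in('k1','k2')}
hd=np.deg2rad(9.9); n=np.array([np.cos(hd),np.sin(hd),0]); y=np.array([-n[1],n[0],0])
ball=np.array([.5285,-.21062,.3206])
ch,e=tri([ray(P['k1'],(254.9,223.5)),ray(P['k2'],(253.55,265.5))])
o,d=ray(P['k1'],(254.2,290)); wall=n@ball-.0367+.004; pl=o+d*(wall-n@o)/(n@d)
print('cheek',ch,e,'out of wall',n@(ch-ball)+.0367,'lat ball-cheek',y@(ball-ch),'lat ball-plate',y@(ball-pl),pl)
f0=np.array(read_ft_force()); print('f0',f0.round(2))
# pinch: at r=.085 on arc
th=.21; pin=ball-n*(.105*np.sin(th)-.013*np.cos(th)); pin[2]=.215
r=.086
def at(t): return pin+n*r*np.sin(t)+np.array([0,0,r*np.cos(t)])
p=at(th); p=p-y*0
np.save('pin.npy',np.r_[pin,hd,r])
move_gripper(.05,20); 
move_ptp((p+[0,0,.08]).tolist(),Q(hd)); movel(p.tolist(),speed=.12)
print('at',np.round(read_eef_pos(),4),p.round(4),'f',np.array(read_ft_force()).round(2))
move_gripper(0.0,20); pause(.2)
F=np.array(read_ft_force())-f0; print('gap',read_finger_gap(),'grip',read_grasp_force(),'F n,y,z',(n@F).round(2),(y@F).round(2),F[2].round(2),'t',read_time_s())
snap('wrist','g1.png')
E
```

```text
cheek [ 0.52575813 -0.20998967  0.21166203] [np.float64(0.0006286187102757636), np.float64(0.0006286187102756433)] out of wall 0.03410732679072808 lat ball-cheek -0.0010923491349923249 lat ball-plate -0.0016685450926641732 [ 0.49600005 -0.21459838  0.30058891]
f0 [-0.46  0.61  0.59]
at [ 0.5378 -0.2095  0.2998] [ 0.5371 -0.2091  0.2991] f [ 0.47 -1.23 -0.34]
gap 0.011063670049352265 grip 23.194628215860575 F n,y,z -0.24 1.9 4.9 t 9.475
```

```bash
python3 - <<'E'
from h import *
a=np.load('pin.npy');pin,hd,r=a[:3],a[3],a[4]
n=np.array([np.cos(hd),np.sin(hd),0]); y=np.array([-n[1],n[0],0])
f0=np.array([-.46,.61,.59])
off=np.array(read_eef_pos())*0
for t in list(np.linspace(.21,1.5,10)[1:])+[1.53,1.56,1.58,1.60]:
    p=pin+n*r*np.sin(t)+np.array([0,0,r*np.cos(t)])
    movel(p.tolist(),speed=.06)
    F=np.array(read_ft_force())-f0; tang=np.cos(t)*(n@F)-np.sin(t)*F[2]; rad=np.sin(t)*(n@F)+np.cos(t)*F[2]
    print(round(t,2),'tang',round(tang,2),'rad',round(rad,2),'lat',round(y@F,2),'err',(np.array(read_eef_pos())-p).round(4),'gap',round(read_finger_gap(),4),'grip',round(read_grasp_force(),1))
    if abs(tang)>9 or abs(y@F)>14 or abs(rad)>14: print('stop');break
print(read_time_s()); P=camera_params('wrist'); snap('wrist','g2.png')
cv2.imwrite('pics/m3.png',np.hstack([cv2.imread('pics/g1.png')[150:,100:400],cv2.imread('pics/g2.png')[150:,100:400]]))
E
```

```text
0.35 tang -1.73 rad 2.93 lat 3.92 err [0.0004 0.001  0.0003] gap 0.0112 grip 23.5
0.5 tang -0.55 rad 2.17 lat 3.54 err [ 0.0002  0.0008 -0.0002] gap 0.011 grip 23.4
0.64 tang -0.45 rad 1.2 lat 4.05 err [-0.      0.0006 -0.0004] gap 0.0113 grip 22.7
0.78 tang 0.6 rad -0.72 lat 3.42 err [-0.0002  0.0004 -0.0005] gap 0.0111 grip 21.7
0.93 tang 0.81 rad 0.26 lat 2.83 err [-0.0003  0.0003 -0.0003] gap 0.0113 grip 20.6
1.07 tang 2.07 rad 0.04 lat 2.97 err [-0.0003  0.0002 -0.0002] gap 0.0113 grip 20.3
1.21 tang 1.7 rad -0.54 lat 4.18 err [-0.0001  0.0002  0.    ] gap 0.0111 grip 20.1
1.36 tang 0.81 rad 0.83 lat 4.09 err [0.0001 0.0001 0.0001] gap 0.0113 grip 19.5
1.5 tang 1.57 rad 0.6 lat 3.67 err [0.0003 0.0001 0.0002] gap 0.0112 grip 19.5
1.53 tang -0.34 rad 0.37 lat 4.14 err [0.0003 0.0001 0.0007] gap 0.0111 grip 19.6
1.56 tang -0.79 rad 0.46 lat 5.72 err [0.0004 0.     0.0009] gap 0.0114 grip 19.5
1.58 tang -2.58 rad -0.37 lat 4.22 err [ 0.0004 -0.      0.0012] gap 0.0113 grip 19.6
1.6 tang -5.38 rad -0.84 lat 4.98 err [ 0.0006 -0.0001  0.0019] gap 0.0111 grip 19.7
13.75
```

View pics/m3.png

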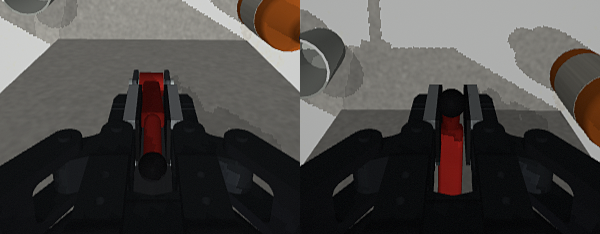

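The left view shows the pinched arm folded. On the right the arm is level between the pads with the ball at about (452,103), clear of the cup and bottle. The force rise at 1.58–1.60 is the stop, so I'll release and measure the unfolded arm.

```bash
python3 - <<'E'
from h import *
import json
a=np.load('pin.npy');pin,hd,r=a[:3],a[3],a[4]
n=np.array([np.cos(hd),np.sin(hd),0]); y=np.array([-n[1],n[0],0])
p=np.array(read_eef_pos()); print('tcp at grip rel pin (n,y,z)',(n@(p-pin)).round(4),(y@(p-pin)).round(4),(p[2]-.215).round(4))
p2=p.copy(); p2[2]=.2165; movel(p2.tolist(),speed=.05)
move_gripper(.035); movel((p2+[0,0,.1]).tolist(),speed=.2)
for i,(dx,z) in enumerate([(.05,.33),(.11,.34)]):
    q=pin+n*(.07+dx); q[2]=z; move_ptp(q.tolist(),Q(hd)); pause(.2)
    P=camera_params('wrist'); snap('wrist',f'u{i}.png'); json.dump({k:np.array(v).tolist() for k,v in P.items() if k in('K','camera_from_world')},open(f'u{i}.json','w'))
print(read_time_s())
I=[]
for i in range(2):
    im=cv2.imread(f'pics/u{i}.png');P=json.load(open(f'u{i}.json'))
    c=proj(P,pin+n*.06); x,yy=int(c[0])-60,int(c[1])-70; print(i,'crop off',x,yy)
    I.append(cv2.resize(im[max(yy,0):yy+150,x:x+100],(400,600),interpolation=cv2.INTER_CUBIC))
cv2.imwrite('pics/m4.png',np.hstack(I))
E
```

```text
tcp at grip rel pin (n,y,z) 0.0865 -0.0002 -0.0006
16.175
0 crop off 191 187
1 crop off 191 235
```

View pics/m4.png

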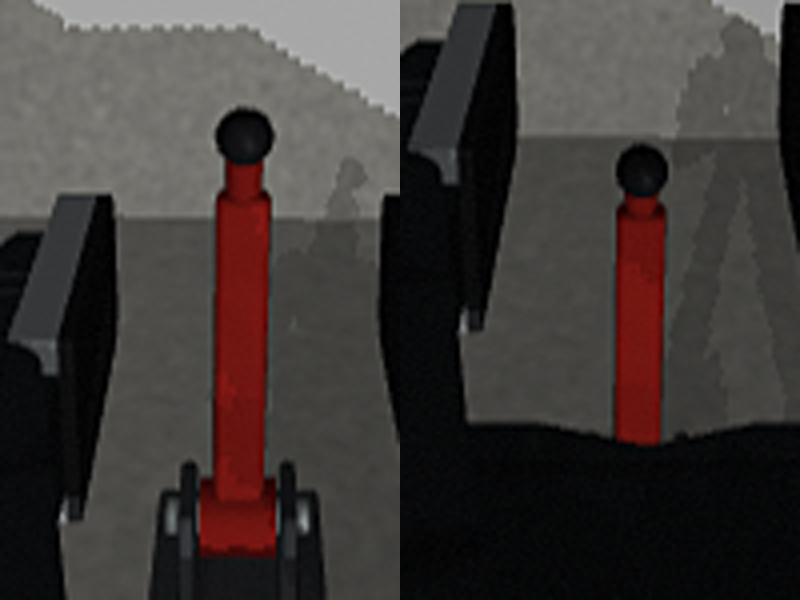

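u0 shows the arm level and nearly straight, with the ball at (252.3,220.8) and the bar end at (251.9,236.5). In u1 the ball is at (251.5,277.5). Next I'll triangulate those points and grip the basket tab.

```bash
python3 - <<'E'
from h import *
import json
a=np.load('pin.npy');pin,hd,r=a[:3],a[3],a[4]
n=np.array([np.cos(hd),np.sin(hd),0]); y=np.array([-n[1],n[0],0])
U=[json.load(open(f'u{i}.json')) for i in(0,1)]
loc=lambda p:np.array([n@(p-pin),y@(p-pin),p[2]-.215]).round(4)
for nm,s,t in [('ball',(252.25,220.75),(251.5,277.5)),('barend',(251.9,236.5),(251.25,288.25))]:
    p,e=tri([ray(U[0],s),ray(U[1],t)]); print(nm,p.round(4),'rel pin',loc(p),np.round(e,4))
    if nm=='ball': ball=p
for nm,px,z in [('barend',(251.9,236.5),.219),('barbase',(250.9,310.7),.219),('cheek',(250.6,303),.219)]: print(nm,loc(onz(U[0],px,z)))
np.save('ball.npy',ball)
h=np.deg2rad(58.3); g=np.array([.4677,.2168,.170])
move_gripper(.07); m=g.copy(); m[2]=.34
c=np.array(read_eef_pos()); c[2]=.36; movel(c.tolist(),speed=.25)
move_ptp(m.tolist(),Q(h)); m[2]=.25; move_ptp(m.tolist(),Q(h)); pause(.2)
P=camera_params('wrist'); snap('wrist','t0.png')
x,yy=[int(v) for v in proj(P,[.4677,.2168,.19])]; print('pred tab top',proj(P,[.4677,.2168,.189]),proj(P,[.45059,.22736,.188]),proj(P,[.48484,.2062,.188]))
cv2.imwrite('pics/m5.png',cv2.imread('pics/t0.png')); print(read_time_s())
E
```

```text
ball [ 0.6206 -0.1949  0.2309] rel pin [ 0.1026 -0.0004  0.0159] [0. 0.]
barend [ 0.6011 -0.198   0.2189] rel pin [ 0.0829 -0.      0.0039] [0. 0.]
barend [ 0.0829 -0.      0.004 ]
barbase [0.0065 0.001  0.004 ]
cheek [0.015  0.0012 0.004 ]
pred tab top [249.97345792 220.67530829] [220.39618908 220.13936457] [279.61859516 220.10765171]
19.2417
```

View pics/m5.png

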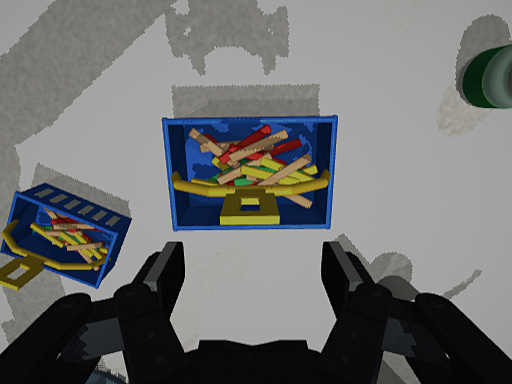

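The tab's top strip spans columns 220–281 at row 221, which matches the prediction, and the fingers are symmetric about it. I'll descend and grip.

```bash
python3 - <<'E'
from h import *
import json
h=np.deg2rad(58.3)
movel([.4677,.2168,.171],speed=.12); 
f=np.array(read_ft_force()); move_gripper(.0,45); pause(.2)
p=np.array(read_eef_pos()); print('gap',read_finger_gap(),'grip',read_grasp_force(),'dF',(np.array(read_ft_force())-f).round(2),p.round(4))
json.dump({'ztcp_slot':float(p[2]-.165)},open('g.json','w'))
movel([p[0],p[1],p[2]+.03],speed=.06); pause(.3); print('lift dF',(np.array(read_ft_force())-f).round(2),'gap',read_finger_gap())
movel([p[0],p[1],.275],speed=.12)
ball=np.load('ball.npy'); hi=np.deg2rad(9.2); n=np.array([np.cos(hi),np.sin(hi),0])
pre=ball+n*.05; pre[2]=.275
movel([.61,.06,.275],Q(np.deg2rad(35)),speed=.15)
movel(pre.tolist(),Q(hi),speed=.15); pause(.5)
print('at',np.array(read_eef_pos()).round(4),'gap',read_finger_gap(),'t',read_time_s())
P=camera_params('wrist'); json.dump({k:np.array(v).tolist() for k,v in P.items() if k in('K','camera_from_world')},open('v0.json','w'))
a=snap('wrist','v0.png'); b=snap('side','v1.png')
for c in('wrist','side'): print(c,[(np.round(d['at'],1).tolist(),round(d['confidence'],2)) for d in tip_of(c,'basket_slot')][:3])
cv2.imwrite('pics/m6.png',np.hstack([a[:,:,::-1][84:384,56:456],cv2.resize(b[:,:,::-1][100:280,180:420],(400,300))]))
E
```

```text
gap 0.039282655228899496 grip 45.612392127513885 dF [-2.42  0.17  5.1 ] [0.4679 0.2175 0.1719]
lift dF [-0.47  0.26 -4.97] gap 0.0390728078937099
at [ 0.6699 -0.1869  0.275 ] gap 0.03912859637447129 t 26.2583
wrist [([251.0, 260.3], 0.74), ([252.3, 175.6], 0.25)]
side [([312.0, 207.1], 0.94), ([174.1, 155.4], 0.69)]
```

View pics/m6.png

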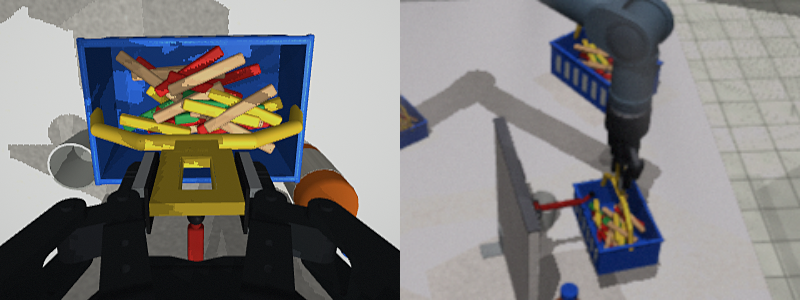

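The basket hangs in the grip with the slot centred at (252,260). The red arm lies behind it at column 252, so it is laterally lined up, and the cup and bottle are clear. I'll check tilt and slip by comparing the predicted rim corners with the picture.

```bash
python3 - <<'E'
from h import *
import json
from scipy.optimize import least_squares
P=json.load(open('v0.json')); p=np.array(read_eef_pos()); q=R.from_quat(read_tcp_rot())
print('tool axes',q.as_matrix().round(3).tolist())
hi=np.deg2rad(9.2); B=np.array([[np.cos(hi),-np.sin(hi),0],[np.sin(hi),np.cos(hi),0],[0,0,1]])
dz=json.load(open('g.json'))['ztcp_slot']; s=p-[0,0,dz]
obs=np.array([(133,122),(369,119),(156,266),(356,264),(206,301),(297,299)],float)  # rim far L,R near L,R ; tab top near edge L,R
loc=np.array([(.058,.085,-.093),(.058,-.085,-.093),(-.058,.085,-.093),(-.058,-.085,-.093),(-.003,.02,.026),(-.003,-.02,.026)])
f=lambda v:np.array([proj(P,s+v[:3]+B@(R.from_euler('xyz',v[3:]).apply(l))) for l in loc])
print(f(np.zeros(6)).round(1).tolist())
r=least_squares(lambda v:np.r_[(f(v)-obs).ravel(),v[:3]/.002],np.zeros(6),loss='soft_l1'); print(r.x.round(4),(f(r.x)-obs).round(1).tolist())
E
```

```text
tool axes [[0.987, 0.16, -0.0], [0.16, -0.987, 0.0], [-0.0, -0.0, -1.0]]
[[136.4, 126.0], [368.2, 126.2], [152.2, 265.5], [352.3, 265.6], [203.6, 301.0], [300.4, 301.1]]
[ 0.0015  0.0004  0.001  -0.0094 -0.0115  0.0292] [[1.6, 4.0], [-0.2, 0.4], [-0.9, -1.0], [0.0, -3.0], [-3.6, -0.1], [3.1, 0.2]]
```

```bash
cat > ins.py <<'E'
from h import *
import json
dz=json.load(open('g.json'))['ztcp_slot']; ball=np.load('ball.npy'); hi=np.deg2rad(9.2)
n=np.array([np.cos(hi),np.sin(hi),0]); y=np.array([-n[1],n[0],0])
def go(d,z,lat=0.,speed=.05):
    p=ball+n*d+y*lat; p[2]=z+dz; movel(p.tolist(),Q(hi),speed=speed); return p
def F(f0): f=np.array(read_ft_force())-f0; return np.array([n@f,y@f,f[2]]).round(2)
E
python3 - <<'E'
from ins import *
go(.05,.223); go(.025,.223); pause(.3); f0=np.array(read_ft_force()); json.dump(f0.tolist(),open('f0.json','w'))
for d in np.r_[.018,.012,np.arange(.009,-.041,-.003)]:
    go(d,.223,speed=.03); pause(.1); f=F(f0); print(round(d,3),f.tolist(),end=' ')
    if abs(f[0])>3 or abs(f[1])>4 or abs(f[2])>4: print('STOP'); break
print(read_time_s(),np.array(read_eef_pos()).round(4)); a=snap('wrist','w0.png'); b=snap('side','w1.png')
cv2.imwrite('pics/m7.png',np.hstack([a[:,:,::-1][84:384,56:456],cv2.resize(b[:,:,::-1][150:240,220:340],(400,300),interpolation=cv2.INTER_CUBIC)]))
E
```

```text
0.018 [-0.1, 0.68, 0.7] 0.012 [0.84, -0.57, -0.72] 0.009 [0.29, -0.12, 0.31] 0.006 [-0.05, 0.52, 0.36] 0.003 [0.09, -1.07, 1.33] -0.0 [0.01, -0.03, 0.69] -0.003 [0.9, -0.62, 0.6] -0.006 [-0.28, 0.51, 0.08] -0.009 [0.73, 0.63, 0.87] -0.012 [0.33, 0.21, 0.25] -0.015 [0.04, -0.23, 0.04] -0.018 [0.85, -0.49, 0.52] -0.021 [0.24, -0.3, 1.14] -0.024 [0.7, 1.22, 0.96] -0.027 [0.71, -0.38, 0.45] -0.03 [0.59, -0.47, 1.35] -0.033 [0.95, 0.71, 0.5] -0.036 [0.38, 0.81, 1.35] -0.039 [0.88, 0.37, 0.93] 35.3417 [ 0.582  -0.2012  0.2299]
```

View pics/m7.png

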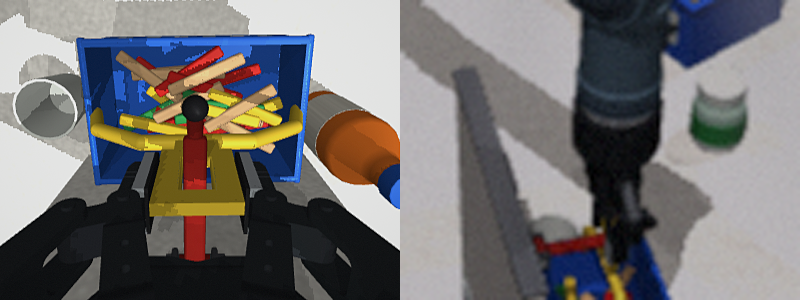

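The arm runs through the slot, with the ball in front of the tab at crop (196,108) and no contact forces. Now I'll lower until the weight is on the hook.

```bash
python3 - <<'E'
from ins import *
f0=np.array(json.load(open('f0.json')))
for z in np.r_[.217,.212,.209,np.arange(.2075,.196,-.001)]:
    go(-.039,z,speed=.03); pause(.12); f=F(f0); print(round(z,4),f.tolist(),end=' ')
    if f[2]>3.3 or abs(f[0])>4 or abs(f[1])>5: break
print(read_time_s())
g=read_finger_gap(); move_gripper(g+.004); pause(.2); move_gripper(.06); pause(.3)
p=np.array(read_eef_pos()); print(F(f0))
movel((p+[0,0,.03]).tolist(),speed=.06); movel((p+[0,0,.16]).tolist(),speed=.15)
q=p+n*.09+[0,0,.16]; movel(q.tolist(),speed=.15); pause(.5)
P=camera_params('wrist'); a=snap('wrist','e0.png'); b=snap('side','e1.png')
print([(np.round(d['at'],1).tolist(),round(d['confidence'],2)) for d in tip_of('wrist','basket_slot')][:3], 'pred',proj(P,ball-n*.039+[0,0,.204-ball[2]]),read_time_s())
cv2.imwrite('pics/m8.png',np.hstack([a[:,:,::-1][84:384,56:456],cv2.resize(b[:,:,::-1][150:270,220:380],(400,300),interpolation=cv2.INTER_CUBIC)]))
E
```

```text
0.217 [0.51, 0.9, 1.02] 0.212 [0.61, -0.88, 1.15] 0.209 [1.11, 1.14, -0.09] 0.2075 [0.38, 1.12, 0.21] 0.2065 [0.72, -0.27, 0.89] 0.2055 [0.8, 0.09, 0.49] 0.2045 [-0.23, 0.48, 3.07] 0.2035 [-0.56, 0.72, 4.05] 38.5417
[0.01 0.24 5.51]
[([35.7, 56.3], 0.75), ([251.4, 255.5], 0.72)] pred [252.34083214 258.96171713] 42.6333
```

View pics/m8.png

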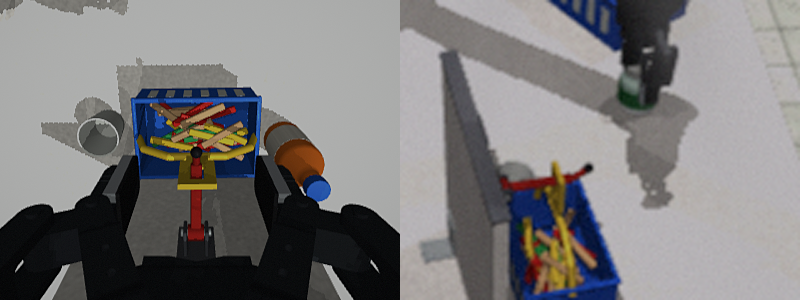

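The basket hangs level on the red arm behind the ball. The slot is at about (251,256), close to the prediction, and the cup and bottle are untouched. The gripper is clear, so I'm handing in.

```bash
python3 -c "
from bench import *
pause(1.0); print(sign_off(), read_time_s())"
```

```text
the job is handed in; nothing more can be done
the job is handed in; nothing more can be done
```

The job is handed in: the hook is fully out at its stop and the middle-sized basket hangs level on it by its slot, behind the upturned tip, with the gripper clear and nothing else disturbed in the last pictures; the sign-off gave no verdict.

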